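Light the jammed chute

ROBOT

A 6-joint arm with a two-finger parallel gripper is mounted at the origin on the work surface. World frame = base frame: x ahead of the robot, y to its left, z up, the work surface at z = 0. Lengths are in mm, angles in rad, forces in N, time in s.
With the tool pointing down it reaches from about 400 to 925 mm from the base axis. Payload 12.5 kg.
Tool frame: the origin (TCP) lies at the very end of the fingers, on their centre line; the grasp point (between the pads) lies behind it (env.grip_depth is the z of the grasp point in the tool frame, in mm); z points along the fingers, y is the line along which they close (so a half turn about z gives the same grasp; the last joint's range is limited). The gripper opens to 95 mm and grips with 3 to 60 N. Pads are 20 mm wide; open, the fingers measure 119 mm over their backs; the gripper's body (75 mm by 180 mm) begins 59 mm behind the grasp point.
Start: joints at [-1.408, 0.491, 1.559, -0, 1.092, -0.106], TCP at [166.007, -602.568, 214.661] pointing down, gripper open.
Joint ranges: [-3.1, 3.1], [-0.84, 2.19], [0.05, 2.79], [-1.13, 4.28], [0.06, 2.93], [-2.69, 2.69]. Speed limits (rad/s): [2.22, 2.22, 2.79, 3.14, 3.14, 3.14].

INTERFACE

Orientations are given as [roll, pitch, yaw] about the fixed x, y, z axes, in that order (R = Rz(yaw) Ry(pitch) Rx(roll)).
In Python, from cell import env, optics gives the robot as it stands.
- The arm moves only by the tool step_arm, never from a script. Its argument "moves" is a list of rows, each an object of numbers: "tx", "ty", "tz": the shift along the tool's x, y, z in mm; "roll": the turn about the tool's z in rad. In form: [{"tx": .., "ty": .., "tz": .., "roll": ..}, ...]. A call has 1 to 12 rows; each row is the pose to reach, as a shift and turn from the pose commanded when the call began, along the tool's axes at that moment; what a row does not reach only later rows make up. A row lasts 1/12 s, in which the tool goes at most 41.7 mm and 7.16 degrees, less where a joint would pass 70% of its speed; a pose out of reach is approached as far as the arm can. A call with a gripper value outside its range is refused whole. "grip" is the finger opening in mm, from 0 to 95.1, set as the call begins (left out, the last holds). The fingers move at their own pace and stop on an object; the grip force is fixed at half the most. Time passes only in rows, so rows that repeat a pose let the fingers close. It gives the time, the measured TCP pose, the force, the opening and the grip force at its end, in the units of the state.
- env.state(): the state, without advancing time (a new reading comes with each control period).
- optics.read_camera(name): name is "side" or "top"; returns a dict with "pixels" (420x560x3 uint8, blue, green, red), "mtx" (3x3 intrinsics, pixels), "dist" ([k1, k2, p1, p2, k3] as OpenCV has them; the pictures are not rectified), "view" (4x4, takes a point from world to camera coordinates). Camera axes: x right, y down, z forward; pixel columns grow to the right and rows downward; lengths in mm; the calibration is good to about 2 mm. A picture is of the moment at which its call begins. There is no depth.
- env.job_done(): hands the job in; it is judged then, once.
The state is a dict: "t": time; "joints": joint angles; "qvel": joint speeds; "tau": joint torques, N m; "eef_pos": TCP position; "tcp_rot": TCP orientation; "ft_force": force on the tool from outside, world axes, zero at the start; "moment": the same for the moment, N m; "opening": opening from 0.0 (shut) to 1.0 (fully open); "grip_force": force on a finger pad.
Only numpy, scipy, OpenCV 4.12 (cv2) and the standard library are available. Lean on these libraries where they do the work, as an engineer would, in place of code of your own. Each camera call takes 0.05 s, during which the arm holds its last target. There are 200 camera calls.

TASK

A bow shackle has stuck in the chute and I need both hands to free it, so give me light. First slide the big lidded jar, without lifting or tipping it, from the chute's head to its own painted ring on the slate, stand it wholly inside the ring and let go; then draw the angle-head lamp up out of its holder, tilt it and hold it raised over the slate behind the lip, about 30 cm from the stuck shackle and in line with the chute, so that it shines down the chute right on the shackle. Finish while still holding the lamp steady there, off the slate, and disturb nothing else on the shelf.

Things in the scene. Friction and masses are not known exactly. Their poses are not given: they have to be found in the camera images.
- slate: the slate-topped shelf, its flat top at z = 0; it ends on the left in a straight lip along x, at the chute's head (y = 0.33). Fixed
- chute: galvanised chute hooked on the slate's left lip: straight trough 94 mm wide inside, sides 40 mm high, 400 mm long, falling 35 degrees below level into a pine bin. Origin at the middle of its head, on the lip at slate level; x along the lip, y level and away from the slate, the way the chute falls, z up. Its flange lies on the slate 30 mm inwards from the lip, 1.5 mm thick. Fixed
- chute_jam (a point): middle of the weathered grey bow shackle (88 x 74 mm, 22 mm thick) stuck in the upper part of the chute, with one egg sinker behind it; this point is 12 mm above the trough's floor, about 106 mm beyond the lip and 58 mm below the slate's top. The shackle is stuck fast
- jar: big lidded amber glass jar full of small lead, about 0.5 kg: round, straight sides 62 mm across from 4 to 72 mm up, dark screw lid 56 mm across, total height 96 mm; origin at the centre of its base, z up. It stands on the slate before the chute's head, blocking the light. Loose
- jar_ring: the jar's own place: the larger of two pale painted circles on the slate, 95 mm across the line's middle, line 3 mm wide, flush; origin at its centre at slate level. Nothing stands in it. (The smaller circle, 68 mm, has the small tin in it)
- holder: lamp holder screwed to the slate: galvanised upright round sleeve, 48 mm outside, 43 mm inside, open on top at 80 mm, on a square foot 75 x 75 x 4 mm, floor 4 mm above the slate; origin under its centre at slate level. Fixed
- lamp: grey angle-head hand lamp, already lit, about 0.26 kg, 164 mm tall, loose and upright in the holder, 76 mm deep. Origin at the centre of its tail (bottom); z up its round tube (36 mm across), x the way it shines. Head: a block 116 to 164 mm up with flat parallel cheeks 44 mm apart (facing +y and -y, from x = -25 to +21 mm), then a 47 mm round bezel to x = 35 mm. Centre of mass about 86 mm up
- lamp_lens (a point): centre of the lamp's round lens, at 35 mm along x and 140 mm up z from the lamp's origin; the light goes out along the lamp's x axis; axes as the lamp's
- sinker0: a grey lead egg sinker on its side, 34 mm long, 25 mm thick; origin at its centre. Bystander
- sinker1: a grey lead egg sinker on its side, 34 mm long, 25 mm thick; origin at its centre. Bystander
- sinker2: a grey lead egg sinker on its side, 34 mm long, 25 mm thick; origin at its centre. Bystander
- spinner: bright tin mackerel spinner lying flat, about 110 mm long with its hook, 17 mm wide, 6 mm thick; origin near the middle of its underside. Bystander
- rowlock: galvanised rowlock lying flat, about 170 x 90 mm, 15 mm thick; origin at the foot of its horns. Bystander
- winder: pine hand-line winder, a flat frame 84 x 150 mm, 12 mm thick; origin at the middle of its underside. Bystander
- tin: small round steel tin with a dark lid, 48 mm across, 54 mm tall, in the smaller circle; origin at the centre of its base. Bystander
- fid: dark wooden splicing fid lying on its side, 180 mm long, up to 25 mm thick; origin at its middle. Bystander
Things that resemble listed ones, but are neither listed nor needed, are in the scene too. Leave any purple look-alike of the jar alone.

How it is judged:
By the outcome, as a careful person would: the job done as asked, in the order asked, and still so for the second after the job is handed in, while the arm keeps its last pose, push and grip.
It also fails if it takes over 58 s, if anything falls off the work surface, if the arm or the gripper's body presses on something with over 40 N, if the wrist force passes 120 N, or if a joint passes its speed limit or range.

## Working session

There is one attempt and no reset: what is moved stays moved. The work goes in short steps, Python scripts to look and compute and a tool call to move; the robot and the scene stay as the last step left them, time stands still between calls to the robot, and variables do not carry over. Pictures are saved under pics/ and viewed, at most 10 in all, crops included, and the job is handed in when it is done.

Besides the shell and the picture viewer there is one more tool, called after "Emit:" in YAML: its name, and indented under it one key for each argument. step_arm: Moves the arm, as the interface text tells. Its arguments: {"type":"object","properties":{"moves":{"type":"array"},"grip":{"type":"number"}},"required":["moves"]}

```bash
ls; mkdir -p pics; python3 - <<'E'
from cell import env, optics
import cv2, numpy as np
for n in ("side","top"):
    c=optics.read_camera(n); cv2.imwrite(f"pics/{n}0.png",c["pixels"]); np.savez(f"{n}0.npz",**{k:np.array(v) for k,v in c.items()})
    V=np.array(c["view"]); print(n,c["mtx"],c["dist"],V, -V[:3,:3].T@V[:3,3])
print(env.state(), env.grip_depth)
E
```

```text
pics
side [[417.39305965   0.         285.05209843]
 [  0.         417.39305965 208.767025  ]
 [  0.           0.           1.        ]] [-0.06967867  0.          0.          0.          0.        ] [[-9.96597186e-01 -8.01684311e-02  1.91591160e-02  4.85128186e+02]
 [-7.03806969e-02  7.06668483e-01 -7.04035662e-01  8.83938571e+01]
 [ 4.29022910e-02 -7.02988391e-01 -7.09906131e-01  1.07638805e+03]
 [ 0.00000000e+00  0.00000000e+00  0.00000000e+00  1.00000000e+00]] [443.51909317 733.11511328 817.07227353]
top [[440.70119955   0.         275.04504791]
 [  0.         440.70119955 206.27133874]
 [  0.           0.           1.        ]] [-0.1277704  0.         0.         0.         0.       ] [[ 2.54001966e-02 -9.99665265e-01  4.91819996e-03  3.73932977e+00]
 [-9.97349076e-01 -2.56763124e-02 -6.80848620e-02  5.11510948e+02]
 [ 6.81883528e-02 -3.17579330e-03 -9.97667411e-01  1.16080568e+03]
 [ 0.00000000e+00  0.00000000e+00  0.00000000e+00  1.00000000e+00]] [ 430.90656471   20.55827186 1192.90575666]
{'t': 0.1, 'joints': array([-1.40759792e+00,  4.91492116e-01,  1.55937505e+00,  3.12416368e-05,
        1.09168382e+00, -1.05579972e-01]), 'qvel': array([ 0.00025822, -0.00140762, -0.0025331 ,  0.00020744,  0.00094305,
       -0.00013849]), 'tau': array([ 3.09861214e-03, -6.13623905e+01, -2.58605915e+01,  6.94011804e-02,
        4.70394047e-02, -6.83743247e-05]), 'eef_pos': array([ 165.97928087, -602.34716285,  214.12926757]), 'tcp_rot': array([-3.14064258e+00, -1.28548418e-04,  2.68763906e-01]), 'ft_force': array([-0.03590527, -0.14285152, -0.47527532]), 'moment': array([ 0.03223362, -0.01862208, -0.04449862]), 'grip_force': 0.0, 'opening': 0.9997042818681233} -18.8
```

View pics/side0.png

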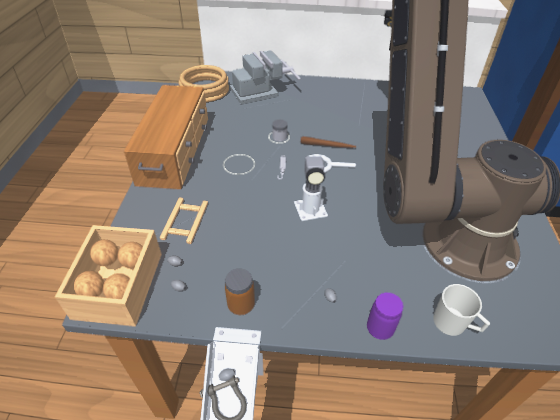

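View pics/top0.png

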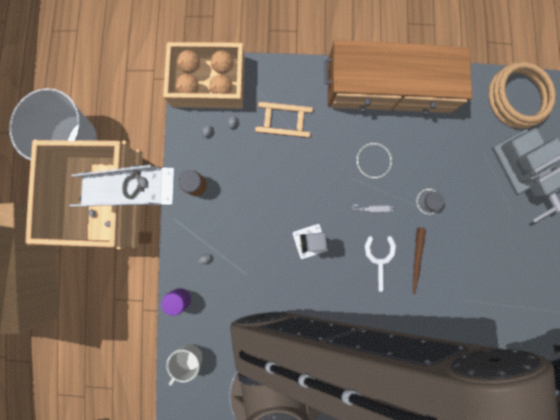

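The side view shows the jar (240,292), big ring (239,164), lamp (313,190), chute head (237,335), shackle (228,400) and purple decoy (385,316). The top view shows the jar (193,183), ring (374,160), lamp (312,243) and shackle (133,186).

```bash
cat > h.py <<'E'
import numpy as np, cv2
def load(f): return dict(np.load(f))
def ray(c,uv):
    p=cv2.undistortPoints(np.array([[uv]],float),c["mtx"],c["dist"])[0,0]
    V=c["view"];R=V[:3,:3]; return -R.T@V[:3,3], R.T@np.array([p[0],p[1],1.])
def onz(c,uv,z=0.):
    o,d=ray(c,uv); return o+d*(z-o[2])/d[2]
def proj(c,P):
    V=c["view"]; r=cv2.Rodrigues(V[:3,:3])[0]
    return cv2.projectPoints(np.atleast_2d(np.array(P,float)),r,V[:3,3],c["mtx"],c["dist"])[0][:,0]
def snap(n,f):
    from cell import optics
    c={k:np.array(v) for k,v in optics.read_camera(n).items()}; np.savez(f,**c); return c
E
python3 - <<'E'
from h import *
t=load("top0.npz");s=load("side0.npz")
for n,a,b,z in [("ring",(374,160),(239,164),0),("jarlid",(191,183),(239,279),96),("foot",(310,241),(312,209),4),("tin",(431,202),(280,125),54),("purple",(175,302),(388,300),96),("chutehead",(172,186),(237,332),0)]:
    print(n,onz(t,a,z).round(),onz(s,b,z).round())
def crop(c,x,y,w,h,k=6): return cv2.resize(c["pixels"][y:y+h,x:x+w],None,fx=k,fy=k,interpolation=cv2.INTER_CUBIC)
A=crop(t,285,215,50,50); B=crop(s,285,145,50,80); C=crop(t,70,155,145,60,4);
im=np.zeros((600,800,3),np.uint8); im[:300,:300]=A; im[:480,310:610]=B; cv2.imwrite("pics/lamp.png",im)
D=crop(s,190,260,80,150,4)
im=np.zeros((600,800,3),np.uint8); im[:240,:580//2*2//1][:, :580]=C[:, :580]; cv2.imwrite("pics/ch.png",np.hstack([D,C[:, :480] if 0 else np.vstack([cv2.resize(C,(480,199)),np.zeros((401,480,3),np.uint8)])]))
E
```

```text
ring [ 647. -253.    0.] [ 650. -256.    0.]
jarlid [559. 230.  96.] [566. 234.  96.]
foot [421. -80.   4.] [419. -78.   4.]
tin [ 531. -394.   54.] [ 536. -400.   54.]
purple [261. 260.  96.] [259. 258.  96.]
chutehead [561. 300.   0.] [565. 304.   0.]
```

View pics/lamp.png

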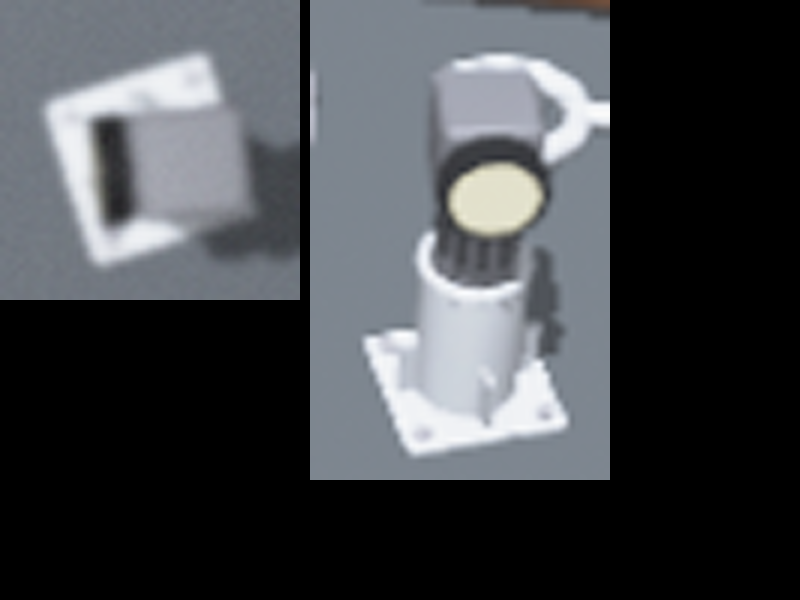

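View pics/ch.png

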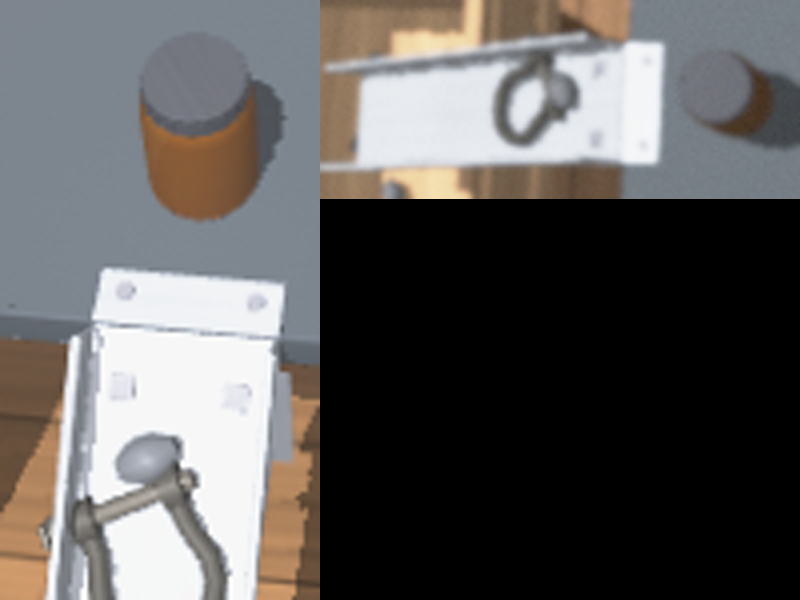

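The crops show the lamp head facing world +y: its top edges run from about (324.5,232.5) to (307,234.7) in the top image, with the lens on the left. The jar lid is at (190,181.3) in top and (238.7,279.5) in side. The flange corners are at (216,327) and (261,331) in side.

```bash
python3 - <<'E'
from h import *
t=load("top0.npz");s=load("side0.npz")
print("jar",onz(t,(189.9,181.3),96).round(1),onz(s,(238.7,279.5),96).round(1))
# ring via bright fit
for c,(u,v,w,h) in ((t,(350,136,50,50)),(s,(215,146,50,36))):
    g=cv2.cvtColor(c["pixels"],cv2.COLOR_BGR2GRAY)[v:v+h,u:u+w].astype(float); g-=np.median(g)
    y,x=np.nonzero(g>25); P=np.array([onz(c,(a+u,b+v)) [:2] for a,b in zip(x,y)])
    A=np.c_[2*P,np.ones(len(P))]; q=np.linalg.lstsq(A,(P**2).sum(1),rcond=None)[0]
    r=np.sqrt(q[2]+q[0]**2+q[1]**2); print("ring",q[:2].round(1),r.round(1),len(P))
tc=lambda x,y:(285+x/6,215+y/6); sc=lambda x,y:(285+(x-310)/6,145+y/6)
print("flange T",[onz(t,((x-320)/3.31+70,y/3.31+155),1.5)[:2].round(1) for x,y in ((662,42),(662,163),(622,42),(622,163))])
print("flange S",[onz(s,(190+x/4,260+y/4),1.5)[:2].round(1) for x,y in ((103,268),(285,284),(93,322),(277,335))])
print("chute far T",[onz(t,((x-320)/3.31+70,y/3.31+155),z)[:2].round(1) for x,y,z in ((325,67,-195),(325,168,-195),(585,35,15),)])
print("headtop T",[onz(t,tc(*p),168)[:2].round(1) for p in ((133,118),(237,105),(250,212),(137,224))])
print("bezel T",[onz(t,tc(*p),144)[:2].round(1) for p in ((93,122),(101,224))])
print("headtop S",[onz(s,sc(*p),168)[:2].round(1) for p in ((435,72),(518,72),(540,125),(450,132))])
print("lens S",onz(s,sc(496,200),144).round(1))
print("foot T",[onz(t,tc(*p),4)[:2].round(1) for p in ((45,105),(208,53),(100,265))],"S",[onz(s,sc(*p),4)[:2].round(1) for p in ((365,340),(413,455),(566,425))])
print("sleeve top S",onz(s,sc(474,265),80).round(1))
E
```

```text
jar [563.3 232.8  96. ] [566.6 235.5  96. ]
ring [ 647.2 -252. ] 47.3 241
ring [ 651.1 -256.9] 47.6 131
flange T [array([611.3, 298.6]), array([510.7, 294.1]), array([610.6, 332.3]), array([509.9, 327.6])]
flange S [array([612.6, 297.8]), array([514. , 297.9]), array([611.9, 329.5]), array([514.7, 327.6])]
chute far T [array([610.1, 682.3]), array([510.5, 676.1]), array([613.7, 360. ])]
headtop T [array([436.7, -59. ]), array([442.7, -99.3]), array([ 401.5, -105.2]), array([395.8, -61.5])]
bezel T [array([434.9, -45.1]), array([394.7, -49.1])]
headtop S [array([445.6, -96.8]), array([ 411. , -100.5]), array([401.3, -66.6]), array([437.7, -58.2])]
lens S [417.  -45.9 144. ]
foot T [array([442.5, -32.1]), array([ 467.7, -105. ]), array([371.5, -58.4])] S [array([ 469.6, -102.4]), array([443.5, -31.3]), array([375.6, -56.6])]
sleeve top S [422.8 -75.8  80. ]
```

Emit:
step_arm:
  moves:
    - {"tx": 233, "ty": -144, "tz": 0, "roll": 0.13}
    - {"tx": 467, "ty": -288, "tz": 0, "roll": 0.269}
    - {"tx": 467, "ty": -288, "tz": 0, "roll": 0.269}
    - {"tx": 467, "ty": -288, "tz": 0, "roll": 0.269}
    - {"tx": 467, "ty": -288, "tz": 0, "roll": 0.269}
    - {"tx": 467, "ty": -288, "tz": 0, "roll": 0.269}
    - {"tx": 467, "ty": -288, "tz": 0, "roll": 0.269}
    - {"tx": 467, "ty": -288, "tz": 0, "roll": 0.269}
    - {"tx": 467, "ty": -288, "tz": 0, "roll": 0.269}
    - {"tx": 467, "ty": -288, "tz": 0, "roll": 0.269}
    - {"tx": 467, "ty": -288, "tz": 0, "roll": 0.269}
    - {"tx": 467, "ty": -288, "tz": 0, "roll": 0.269}
  grip: 95

```text
t: 1.1
eef_pos: [507.5, -234.8, 214.5]
tcp_rot: [-3.142, 0.0, -0.0]
ft_force: [0.7, -1.4, -0.1]
opening: 1.001
grip_force: 0.0
```

Emit:
step_arm:
  moves:
    - {"tx": 57, "ty": -469}
    - {"tx": 57, "ty": -469}
    - {"tx": 57, "ty": -469}
    - {"tx": 57, "ty": -469}
    - {"tx": 57, "ty": -469}
    - {"tx": 57, "ty": -469}
    - {"tx": 57, "ty": -469}
    - {"tx": 57, "ty": -469}
    - {"tx": 57, "ty": -469}
    - {"tx": 57, "ty": -469}
    - {"tx": 57, "ty": -469}
    - {"tx": 57, "ty": -469}

```text
validation failed for argument at $.mo...
```

Emit:
step_arm:
  moves:
    - {"tz": 0}
    - {"tz": 0}
    - {"tz": 0}

```text
validation failed for argument at $.mo...
```

```bash
python3 - <<'E'
from h import *
t=snap("top","t1.npz");s=snap("side","s1.npz")
from cell import env; print(env.state()["eef_pos"])
A=cv2.resize(t["pixels"][140:230,130:270],None,fx=4,fy=4); B=cv2.resize(s["pixels"][150:350,170:310],None,fx=1.2,fy=1.2)
im=np.zeros((600,800,3),np.uint8); im[:360,:560]=A; im[360:600,:168]=B; cv2.imwrite("pics/j1.png",im)
e=env.state()["eef_pos"]; print(proj(t,[e]),proj(s,[e]))
E
```

```text
[ 509.27738539 -232.62217567  214.34714774]
[[386.38283369 204.03042489]] [[285.17928262 110.31802775]]
```

View pics/j1.png

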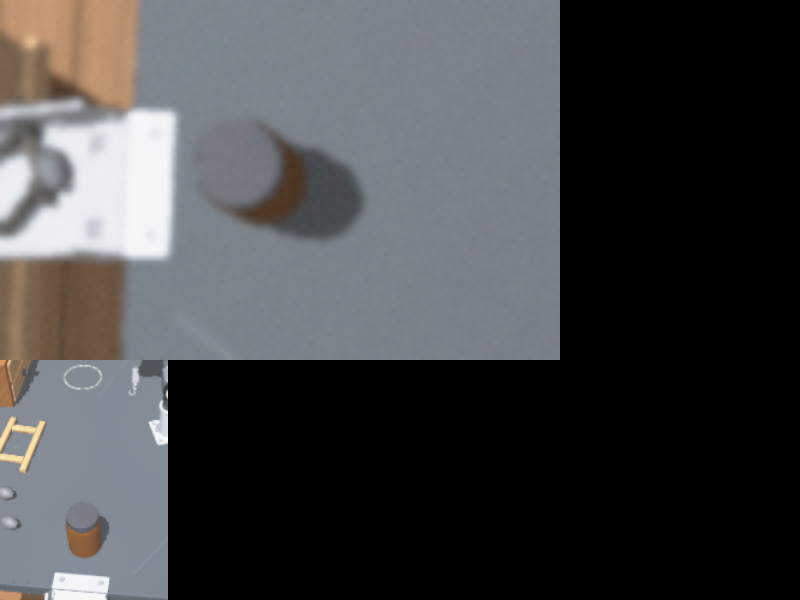

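The move was refused because every key is required. The picture shows the jar still in place, with its lid at (190,181) in top.

Emit:
step_arm:
  moves:
    - {"tx": 56, "ty": -467, "tz": 0, "roll": 0}
    - {"tx": 56, "ty": -467, "tz": 0, "roll": 0}
    - {"tx": 56, "ty": -467, "tz": 0, "roll": 0}
    - {"tx": 56, "ty": -467, "tz": 0, "roll": 0}
    - {"tx": 56, "ty": -467, "tz": 0, "roll": 0}
    - {"tx": 56, "ty": -467, "tz": 0, "roll": 0}
    - {"tx": 56, "ty": -467, "tz": 0, "roll": 0}
    - {"tx": 56, "ty": -467, "tz": 0, "roll": 0}
    - {"tx": 56, "ty": -467, "tz": 0, "roll": 0}
    - {"tx": 56, "ty": -467, "tz": 0, "roll": 0}
    - {"tx": 56, "ty": -467, "tz": 0, "roll": 0}
    - {"tx": 56, "ty": -467, "tz": 0, "roll": 0}

```text
t: 2.2
eef_pos: [562.5, 234.5, 214.2]
tcp_rot: [-3.141, 0.0, 0.002]
ft_force: [0.2, 0.3, -0.2]
opening: 0.997
grip_force: 0.0
```

Emit:
step_arm:
  moves:
    - {"tx": 0, "ty": 0, "tz": 0, "roll": 0}
    - {"tx": 0, "ty": 0, "tz": 0, "roll": 0}
    - {"tx": 0, "ty": 0, "tz": 0, "roll": 0}

```text
t: 2.45
eef_pos: [562.5, 228.9, 214.4]
tcp_rot: [3.141, 0.001, -0.001]
ft_force: [0.6, 0.2, 0.0]
opening: 1.004
grip_force: 0.0
```

```bash
python3 - <<'E'
from h import *
t=snap("top","t2.npz");s=snap("side","s2.npz")
from cell import env; st=env.state(); print(st["eef_pos"],st["tcp_rot"],st["joints"])
A=t["pixels"][80:280,90:300]; B=s["pixels"][100:380,120:380]
im=np.zeros((600,800,3),np.uint8); im[:380,:399]=cv2.resize(A,(399,380)); im[:431,400:800]=cv2.resize(B,(400,431)); cv2.imwrite("pics/j2.png",im)
e=st["eef_pos"]; print(proj(t,[e]),proj(s,[e]))
E
```

```text
[562.64935955 228.73171827 214.68075903] [ 3.14132455e+00  1.45854813e-04 -1.98858123e-03] [ 2.77502190e-01  4.65757385e-01  1.60380602e+00 -2.47600731e-04
  1.07224342e+00  1.85040549e+00]
[[181.81588979 175.07031346]] [[237.49146186 240.15737601]]
```

View pics/j2.png

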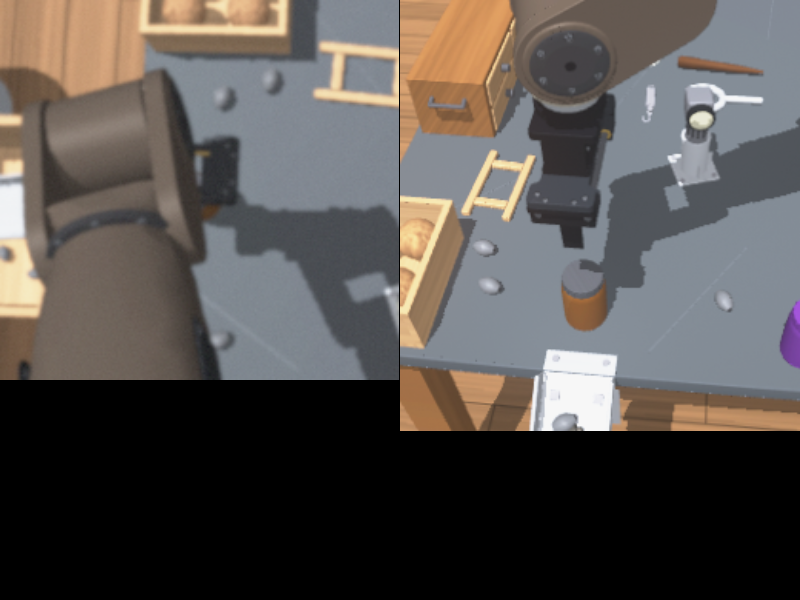

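The gripper hangs right over the jar, its near fingertip at the predicted side-view column. Next I descend and grip.

Emit:
step_arm:
  moves:
    - {"tx": 2, "ty": -5, "tz": 30, "roll": 0}
    - {"tx": 2, "ty": -5, "tz": 60, "roll": 0}
    - {"tx": 2, "ty": -5, "tz": 90, "roll": 0}
    - {"tx": 2, "ty": -5, "tz": 115, "roll": 0}
    - {"tx": 2, "ty": -5, "tz": 140, "roll": 0}
    - {"tx": 2, "ty": -5, "tz": 160, "roll": 0}
    - {"tx": 2, "ty": -5, "tz": 175, "roll": 0}
    - {"tx": 2, "ty": -5, "tz": 183, "roll": 0}
    - {"tx": 2, "ty": -5, "tz": 188, "roll": 0}
    - {"tx": 2, "ty": -5, "tz": 188, "roll": 0}
    - {"tx": 2, "ty": -5, "tz": 188, "roll": 0}

```text
t: 3.47
eef_pos: [565.0, 235.0, 27.3]
tcp_rot: [-3.141, -0.001, -0.001]
ft_force: [0.5, -0.0, 1.4]
opening: 1.0
grip_force: 0.0
```

Emit:
step_arm:
  moves:
    - {"tx": 0, "ty": 0, "tz": 0, "roll": 0}
    - {"tx": 0, "ty": 0, "tz": 0, "roll": 0}
    - {"tx": 0, "ty": 0, "tz": 0, "roll": 0}
    - {"tx": 0, "ty": 0, "tz": 0, "roll": 0}
    - {"tx": 0, "ty": 0, "tz": 0, "roll": 0}
    - {"tx": 0, "ty": 0, "tz": 0, "roll": 0}
    - {"tx": 0, "ty": 0, "tz": 0, "roll": 0}
    - {"tx": 0, "ty": 0, "tz": 0, "roll": 0}
  grip: 60

```text
t: 4.13
eef_pos: [564.6, 235.5, 26.8]
tcp_rot: [-3.141, -0.0, -0.0]
ft_force: [-0.4, 1.3, 2.8]
opening: 0.648
grip_force: 30.0
```

Emit:
step_arm:
  moves:
    - {"tx": 0.5, "ty": 3, "tz": 0.3, "roll": 0}
    - {"tx": 1.7, "ty": 10, "tz": 0.3, "roll": 0}
    - {"tx": 3.4, "ty": 20, "tz": 0.3, "roll": 0}
    - {"tx": 5.7, "ty": 33, "tz": 0.3, "roll": 0}
    - {"tx": 8.2, "ty": 48, "tz": 0.3, "roll": 0}
    - {"tx": 11, "ty": 64, "tz": 0.3, "roll": 0}
    - {"tx": 13.7, "ty": 80, "tz": 0.3, "roll": 0}
    - {"tx": 16.5, "ty": 96, "tz": 0.3, "roll": 0}
    - {"tx": 19.2, "ty": 112, "tz": 0.3, "roll": 0}
    - {"tx": 22, "ty": 128, "tz": 0.3, "roll": 0}
    - {"tx": 24.7, "ty": 144, "tz": 0.3, "roll": 0}
    - {"tx": 27.4, "ty": 160, "tz": 0.3, "roll": 0}

```text
t: 5.13
eef_pos: [592.1, 75.1, 26.7]
tcp_rot: [-3.141, -0.001, -0.0]
ft_force: [-0.1, 5.5, 5.0]
opening: 0.65
grip_force: 30.0
```

Emit:
step_arm:
  moves:
    - {"tx": 2.7, "ty": 16, "tz": 0, "roll": 0}
    - {"tx": 5.5, "ty": 32, "tz": 0, "roll": 0}
    - {"tx": 8.2, "ty": 48, "tz": 0, "roll": 0}
    - {"tx": 11, "ty": 64, "tz": 0, "roll": 0}
    - {"tx": 13.7, "ty": 80, "tz": 0, "roll": 0}
    - {"tx": 16.5, "ty": 96, "tz": 0, "roll": 0}
    - {"tx": 19.2, "ty": 112, "tz": 0, "roll": 0}
    - {"tx": 22, "ty": 128, "tz": 0, "roll": 0}
    - {"tx": 24.7, "ty": 144, "tz": 0, "roll": 0}
    - {"tx": 27.4, "ty": 160, "tz": 0, "roll": 0}
    - {"tx": 30.2, "ty": 176, "tz": 0, "roll": 0}
    - {"tx": 33, "ty": 192, "tz": 0, "roll": 0}

```text
t: 6.13
eef_pos: [624.9, -116.8, 26.8]
tcp_rot: [-3.141, 0.0, -0.0]
ft_force: [0.1, 5.7, 6.5]
opening: 0.648
grip_force: 30.0
```

Emit:
step_arm:
  moves:
    - {"tx": 2.8, "ty": 16, "tz": 0, "roll": 0}
    - {"tx": 5.6, "ty": 32, "tz": 0, "roll": 0}
    - {"tx": 8.4, "ty": 48, "tz": 0, "roll": 0}
    - {"tx": 11.2, "ty": 64, "tz": 0, "roll": 0}
    - {"tx": 14, "ty": 80, "tz": 0, "roll": 0}
    - {"tx": 16.5, "ty": 95, "tz": 0, "roll": 0}
    - {"tx": 19, "ty": 109, "tz": 0, "roll": 0}
    - {"tx": 21, "ty": 121, "tz": 0, "roll": 0}
    - {"tx": 22.6, "ty": 130, "tz": 0, "roll": 0}
    - {"tx": 23.7, "ty": 135, "tz": 0, "roll": 0}
    - {"tx": 24, "ty": 137, "tz": 0, "roll": 0}
    - {"tx": 24, "ty": 137, "tz": 0, "roll": 0}

```text
t: 7.13
eef_pos: [648.8, -253.9, 26.8]
tcp_rot: [-3.141, -0.0, -0.001]
ft_force: [-1.0, 2.1, 5.4]
opening: 0.651
grip_force: 30.0
```

Emit:
step_arm:
  moves:
    - {"tx": 0, "ty": 0, "tz": 0, "roll": 0}
    - {"tx": 0, "ty": 0, "tz": 0, "roll": 0}
    - {"tx": 0, "ty": 0, "tz": 0, "roll": 0}
    - {"tx": 0, "ty": 0, "tz": 0, "roll": 0}
    - {"tx": 0, "ty": 0, "tz": 0, "roll": 0}
    - {"tx": 0, "ty": 0, "tz": 0, "roll": 0}
  grip: 95

```text
t: 7.63
eef_pos: [648.8, -253.7, 26.2]
tcp_rot: [3.142, 0.0, -0.0]
ft_force: [0.2, 0.3, -0.7]
opening: 0.981
grip_force: 0.0
```

Emit:
step_arm:
  moves:
    - {"tx": 0, "ty": 0, "tz": -10, "roll": 0}
    - {"tx": 0, "ty": 0, "tz": -30, "roll": 0}
    - {"tx": 0, "ty": 0, "tz": -60, "roll": 0}
    - {"tx": 0, "ty": 0, "tz": -95, "roll": 0}
    - {"tx": 0, "ty": 0, "tz": -130, "roll": 0}
    - {"tx": 0, "ty": 0, "tz": -165, "roll": 0}
    - {"tx": 0, "ty": 0, "tz": -190, "roll": 0}
    - {"tx": 0, "ty": 0, "tz": -205, "roll": 0}
    - {"tx": 0, "ty": 0, "tz": -210, "roll": 0}
    - {"tx": 0, "ty": 0, "tz": -210, "roll": 0}

```text
t: 8.47
eef_pos: [649.0, -253.8, 238.1]
tcp_rot: [3.14, -0.002, -0.0]
ft_force: [-0.6, 0.1, -0.8]
opening: 0.998
grip_force: 0.0
```

Emit:
step_arm:
  moves:
    - {"tx": -20, "ty": -15, "tz": 0, "roll": -0.12}
    - {"tx": -40, "ty": -30, "tz": 0, "roll": -0.24}
    - {"tx": -60, "ty": -45, "tz": 0, "roll": -0.36}
    - {"tx": -80, "ty": -60, "tz": 0, "roll": -0.48}
    - {"tx": -100, "ty": -76, "tz": 0, "roll": -0.6}
    - {"tx": -120, "ty": -90, "tz": 0, "roll": -0.72}
    - {"tx": -140, "ty": -105, "tz": 0, "roll": -0.84}
    - {"tx": -160, "ty": -120, "tz": 0, "roll": -0.96}
    - {"tx": -180, "ty": -135, "tz": 0, "roll": -1.08}
    - {"tx": -200, "ty": -150, "tz": 0, "roll": -1.2}
    - {"tx": -220, "ty": -166, "tz": 0, "roll": -1.32}
    - {"tx": -228, "ty": -172, "tz": 0, "roll": -1.44}

```text
t: 9.47
eef_pos: [417.9, -79.9, 235.2]
tcp_rot: [-3.138, -0.001, 1.446]
ft_force: [1.1, 0.0, 0.3]
opening: 1.001
grip_force: 0.0
```

Emit:
step_arm:
  moves:
    - {"tx": 0, "ty": 0, "tz": 0, "roll": -0.12}
    - {"tx": 0, "ty": 0, "tz": 0, "roll": -0.24}
    - {"tx": 0, "ty": 0, "tz": 0, "roll": -0.27}
    - {"tx": 0, "ty": 0, "tz": 0, "roll": -0.27}
    - {"tx": 0, "ty": 0, "tz": 0, "roll": -0.27}

```text
t: 9.88
eef_pos: [420.5, -81.5, 235.5]
tcp_rot: [-3.14, -0.001, 1.708]
ft_force: [-0.6, 0.1, -0.3]
opening: 1.0
grip_force: 0.0
```

```bash
python3 - <<'E'
from h import *
t=snap("top","t3.npz");s=snap("side","s3.npz")
from cell import env; st=env.state(); print(st["eef_pos"],st["tcp_rot"],st["joints"])
A=t["pixels"][100:280,270:460]; B=s["pixels"][90:240,200:380]
im=np.zeros((600,800,3),np.uint8); im[:379,:400]=cv2.resize(A,(400,379)); im[:333,400:800]=cv2.resize(B,(400,333)); cv2.imwrite("pics/l3.png",im)
e=st["eef_pos"]; print(proj(t,[e]),proj(s,[e]))
E
```

```text
[420.64793404 -81.58463404 235.79778289] [-3.14059584e+00 -4.18447253e-04  1.70829966e+00] [-3.45921831e-01  1.84001305e-01  1.98137949e+00 -1.11986430e-04
  9.77288946e-01 -4.83362688e-01]
[[319.79821451 242.2148183 ]] [[317.61040701 139.02475761]]
```

View pics/l3.png

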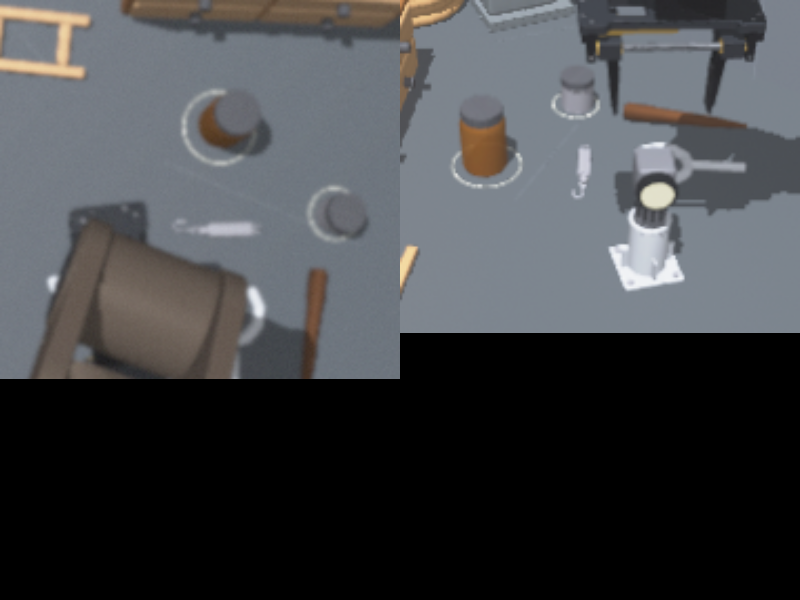

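The jar stands inside its ring at (483,140) in the right half of the picture. The fingers straddle the lamp head at (655,165). Next I descend and grip the cheeks.

Emit:
step_arm:
  moves:
    - {"tx": 0, "ty": 0, "tz": 20, "roll": 0}
    - {"tx": 0, "ty": 0, "tz": 42, "roll": 0}
    - {"tx": 0, "ty": 0, "tz": 65, "roll": 0}
    - {"tx": 0, "ty": 0, "tz": 85, "roll": 0}
    - {"tx": 0, "ty": 0, "tz": 100, "roll": 0}
    - {"tx": 0, "ty": 0, "tz": 107, "roll": 0}
    - {"tx": 0, "ty": 0, "tz": 110, "roll": 0}
    - {"tx": 0, "ty": 0, "tz": 110, "roll": 0}
    - {"tx": 0, "ty": 0, "tz": 110, "roll": 0}

```text
t: 10.73
eef_pos: [421.2, -81.8, 126.9]
tcp_rot: [3.141, 0.0, 1.71]
ft_force: [0.1, 0.5, -0.1]
opening: 1.0
grip_force: 0.0
```

Emit:
step_arm:
  moves:
    - {"tx": 0, "ty": 0, "tz": 0, "roll": 0}
    - {"tx": 0, "ty": 0, "tz": 0, "roll": 0}
    - {"tx": 0, "ty": 0, "tz": 0, "roll": 0}
    - {"tx": 0, "ty": 0, "tz": 0, "roll": 0}
    - {"tx": 0, "ty": 0, "tz": 0, "roll": 0}
    - {"tx": 0, "ty": 0, "tz": 0, "roll": 0}
    - {"tx": 0, "ty": 0, "tz": 0, "roll": 0}
    - {"tx": 0, "ty": 0, "tz": 0, "roll": 0}
    - {"tx": 0, "ty": 0, "tz": 0, "roll": 0}
    - {"tx": 0, "ty": 0, "tz": 0, "roll": 0}
  grip: 40

```text
t: 11.57
eef_pos: [421.0, -81.7, 126.3]
tcp_rot: [3.142, 0.0, 1.71]
ft_force: [0.2, -0.0, -0.1]
opening: 0.455
grip_force: 30.0
```

Emit:
step_arm:
  moves:
    - {"tx": 0, "ty": 0, "tz": -3, "roll": 0}
    - {"tx": 0, "ty": 0, "tz": -8, "roll": 0}
    - {"tx": 0, "ty": 0, "tz": -16, "roll": 0}
    - {"tx": 0, "ty": 0, "tz": -26, "roll": 0}
    - {"tx": 0, "ty": 0, "tz": -36, "roll": 0}
    - {"tx": 0, "ty": 0, "tz": -46, "roll": 0}
    - {"tx": 0, "ty": 0, "tz": -55, "roll": 0}
    - {"tx": 0, "ty": 0, "tz": -61, "roll": 0}
    - {"tx": 0, "ty": 0, "tz": -64, "roll": 0}
    - {"tx": 0, "ty": 0, "tz": -64, "roll": 0}
    - {"tx": 0, "ty": 0, "tz": -64, "roll": 0}

```text
t: 12.48
eef_pos: [420.8, -81.6, 190.3]
tcp_rot: [-3.142, 0.0, 1.71]
ft_force: [0.1, -0.2, -1.9]
opening: 0.463
grip_force: 30.0
```

Emit:
step_arm:
  moves:
    - {"tx": 3, "ty": 0, "tz": 0, "roll": 0}
    - {"tx": 9, "ty": 0, "tz": -1, "roll": 0}
    - {"tx": 14.5, "ty": 0, "tz": -1.2, "roll": 0}
    - {"tx": 20, "ty": 0, "tz": -1.3, "roll": 0}
    - {"tx": 26, "ty": 0, "tz": -1.4, "roll": 0}
    - {"tx": 32, "ty": 0, "tz": -1.2, "roll": 0}
    - {"tx": 37.3, "ty": 0, "tz": -0.6, "roll": 0}
    - {"tx": 43, "ty": 0, "tz": 0.2, "roll": 0}
    - {"tx": 48.5, "ty": 0, "tz": 1.1, "roll": 0}
    - {"tx": 48.5, "ty": 0, "tz": 1.1, "roll": 0}

```text
t: 13.32
eef_pos: [414.1, -32.7, 189.2]
tcp_rot: [3.141, -0.0, 1.71]
ft_force: [1.6, -1.4, -1.1]
opening: 0.461
grip_force: 30.0
```

```bash
python3 - <<'E'
from h import *
t=snap("top","t4.npz");s=snap("side","s4.npz")
from cell import env; st=env.state(); print(st["eef_pos"],st["tcp_rot"],st["ft_force"],st["moment"],st["opening"])
A=t["pixels"][160:280,250:400]; B=s["pixels"][90:240,230:380]
im=np.zeros((480,800,3),np.uint8); im[:320,:400]=cv2.resize(A,(400,320)); im[:400,400:800]=cv2.resize(B,(400,400)); cv2.imwrite("pics/l4.png",im)
E
```

```text
[413.89824748 -33.12307743 189.07073317] [-3.14098756e+00 -7.17218264e-04  1.71010115e+00] [ 1.74063882 -0.38480808 -2.02509524] [-0.19013047 -0.57210253  0.06020653] 0.46189386687506273
```

View pics/l4.png

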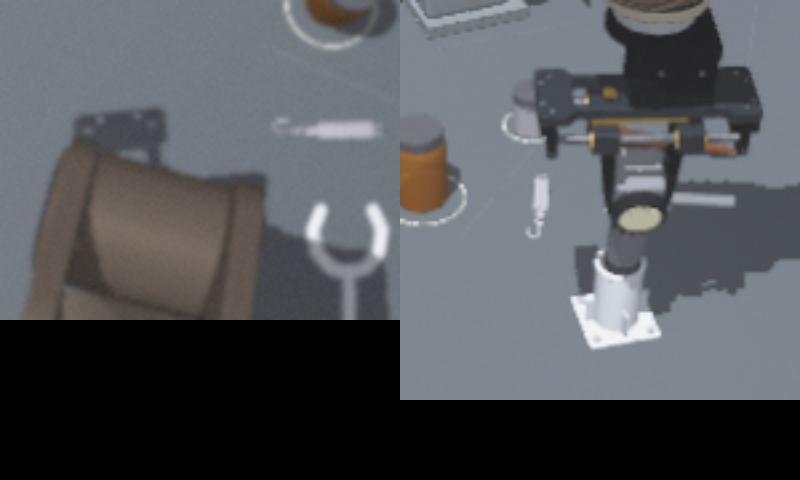

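The lamp is pivoting in the grip as planned: it leans forward at about (635,235), with its tail in the sleeve mouth and small forces. I continue the arc.

Emit:
step_arm:
  moves:
    - {"tx": 5.5, "ty": 0, "tz": 1.3, "roll": 0}
    - {"tx": 11, "ty": 0, "tz": 2.8, "roll": 0}
    - {"tx": 16.5, "ty": 0, "tz": 4.5, "roll": 0}
    - {"tx": 21.8, "ty": 0, "tz": 6.4, "roll": 0}
    - {"tx": 27, "ty": 0, "tz": 8.6, "roll": 0}
    - {"tx": 32.2, "ty": 0, "tz": 11, "roll": 0}
    - {"tx": 37.2, "ty": 0, "tz": 13.7, "roll": 0}
    - {"tx": 42.2, "ty": 0, "tz": 16.6, "roll": 0}
    - {"tx": 42.2, "ty": 0, "tz": 16.6, "roll": 0}

```text
t: 14.17
eef_pos: [407.9, 9.0, 172.0]
tcp_rot: [-3.141, -0.0, 1.71]
ft_force: [1.6, -1.8, -1.9]
opening: 0.464
grip_force: 30.2
```

Emit:
step_arm:
  moves:
    - {"tx": 2, "ty": 0, "tz": -8, "roll": 0}
    - {"tx": 8, "ty": 0, "tz": -25, "roll": 0}
    - {"tx": 20, "ty": 0, "tz": -40, "roll": 0.04}
    - {"tx": 40, "ty": 0, "tz": -45, "roll": 0.08}
    - {"tx": 60, "ty": 0, "tz": -45, "roll": 0.12}
    - {"tx": 75, "ty": 0, "tz": -45, "roll": 0.139}
    - {"tx": 80, "ty": 0, "tz": -45, "roll": 0.139}
    - {"tx": 80, "ty": 0, "tz": -45, "roll": 0.139}

```text
t: 14.83
eef_pos: [396.5, 88.3, 217.8]
tcp_rot: [-3.141, -0.0, 1.573]
ft_force: [0.1, -0.4, -3.3]
opening: 0.459
grip_force: 30.0
```

Emit:
step_arm:
  moves:
    - {"tx": 5, "ty": 10, "tz": 0, "roll": 0}
    - {"tx": 15, "ty": 30, "tz": 0, "roll": 0}
    - {"tx": 27, "ty": 52, "tz": 0, "roll": 0}
    - {"tx": 40, "ty": 75, "tz": 10, "roll": 0}
    - {"tx": 52, "ty": 98, "tz": 25, "roll": 0}
    - {"tx": 63, "ty": 120, "tz": 40, "roll": 0}
    - {"tx": 74, "ty": 140, "tz": 52, "roll": 0}
    - {"tx": 82, "ty": 155, "tz": 58, "roll": 0}
    - {"tx": 86, "ty": 163, "tz": 60, "roll": 0}
    - {"tx": 87, "ty": 166, "tz": 60, "roll": 0}
    - {"tx": 87, "ty": 166, "tz": 60, "roll": 0}
    - {"tx": 87, "ty": 166, "tz": 60, "roll": 0}

```text
t: 15.83
eef_pos: [562.9, 173.8, 158.0]
tcp_rot: [3.142, 0.0, 1.57]
ft_force: [-0.7, -0.2, -1.6]
opening: 0.46
grip_force: 30.0
```

```bash
python3 - <<'E'
from h import *
t=snap("top","t5.npz");s=snap("side","s5.npz")
from cell import env; st=env.state(); print(st["eef_pos"],st["tcp_rot"],st["ft_force"])
B=s["pixels"][130:280,170:320]; C=s["pixels"][300:420,160:310]
# expected lamp points for several tilts
G=st["eef_pos"]+[0,0,18.8]
for a in (34,37,40,43):
    th=np.radians(a);X=np.array([0,np.cos(th),-np.sin(th)]);Z=np.array([0,np.sin(th),np.cos(th)])
    pt=lambda x,z:G+(x+1.5)*X+(z-141)*Z
    print(a,proj(s,[pt(35,140),pt(35,163.5),pt(35,116.5),pt(-18,0),pt(18,0),pt(21,164)]).round(1).tolist())
im=np.zeros((600,800,3),np.uint8); im[:600,:600]=cv2.resize(B,(600,600),interpolation=cv2.INTER_CUBIC)
im[:160,600:800]=cv2.resize(C,(200,160)); im[200:320,600:750]=t["pixels"][110:230,70:220]
cv2.imwrite("pics/l5.png",im)
t0=load("top0.npz");s0=load("side0.npz")
print("jam T",onz(t0,((527-320)/3.31+70,100/3.31+155),-58),"S",onz(s0,(228,400),-58))
E
```

```text
[562.81091219 173.94497722 158.29054085] [3.14109330e+00 1.62947790e-05 1.57044479e+00] [-0.37990055 -0.13440012 -2.24980114]
34 [[241.2, 249.6], [239.6, 248.5], [242.7, 250.6], [251.1, 232.9], [249.7, 247.9], [240.3, 241.4]]
37 [[241.3, 249.6], [239.7, 249.2], [242.9, 250.1], [251.3, 229.8], [250.0, 244.8], [240.3, 242.1]]
40 [[241.5, 249.6], [239.8, 249.8], [243.0, 249.5], [251.5, 226.6], [250.3, 241.7], [240.3, 242.7]]
43 [[241.6, 249.6], [239.9, 250.3], [243.2, 248.8], [251.7, 223.6], [250.6, 238.6], [240.4, 243.3]]
jam T [566.79724451 429.91100315 -58.        ] S [568.50571493 428.12359327 -58.        ]
```

View pics/l5.png

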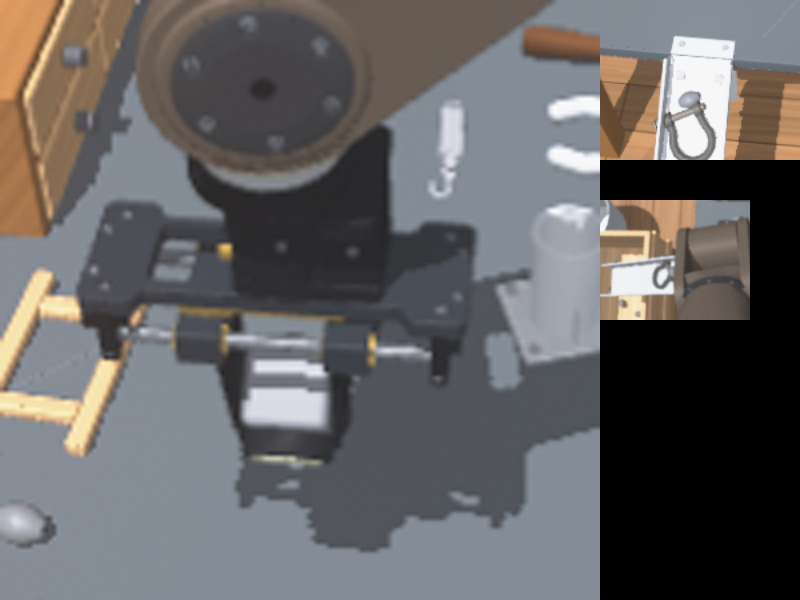

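The lens at (287,460 in the crop) shows almost edge-on, so the tilt is about 35–38°. The head sits a few pixels higher than predicted. I'll turn the lamp sideways to the camera to measure tilt and slip.

Emit:
step_arm:
  moves:
    - {"tx": 0, "ty": 0, "tz": 0, "roll": 0.06}
    - {"tx": 0, "ty": 0, "tz": 0, "roll": 0.18}
    - {"tx": 0, "ty": 0, "tz": 0, "roll": 0.3}
    - {"tx": 0, "ty": 0, "tz": 0, "roll": 0.42}
    - {"tx": 0, "ty": 0, "tz": 0, "roll": 0.54}
    - {"tx": 0, "ty": 0, "tz": 0, "roll": 0.66}
    - {"tx": 0, "ty": 0, "tz": 0, "roll": 0.78}
    - {"tx": 0, "ty": 0, "tz": 0, "roll": 0.9}
    - {"tx": 0, "ty": 0, "tz": 0, "roll": 1.02}
    - {"tx": 0, "ty": 0, "tz": 0, "roll": 1.12}
    - {"tx": 0, "ty": 0, "tz": 0, "roll": 1.2}
    - {"tx": 0, "ty": 0, "tz": 0, "roll": 1.2}

```text
t: 16.93
eef_pos: [562.9, 174.1, 158.3]
tcp_rot: [3.141, -0.001, 0.367]
ft_force: [-0.3, 1.3, -1.1]
opening: 0.463
grip_force: 30.0
```

```bash
python3 - <<'E'
from h import *
s=snap("side","s6.npz")
from cell import env; st=env.state(); print(st["eef_pos"],st["tcp_rot"],st["ft_force"]); np.savez("st6.npz",e=st["eef_pos"],r=st["tcp_rot"])
B=s["pixels"][160:280,170:330]
cv2.imwrite("pics/l6.png",cv2.resize(B,(800,600),interpolation=cv2.INTER_CUBIC))
G=st["eef_pos"]+[0,0,18.8]; psi=st["tcp_rot"][2]
for a in (32,36,40):
    th=np.radians(a);h=np.array([np.cos(psi),np.sin(psi),0]);k=np.array([0,0,1.])
    X=np.cos(th)*h-np.sin(th)*k;Z=np.sin(th)*h+np.cos(th)*k;Y=np.cross(Z,X)
    pt=lambda x,z,y=0:G+(x+1.5)*X+(z-141)*Z+y*Y
    print(a,((proj(s,[pt(35,140),pt(35,163.5),pt(35,116.5),pt(-18,0),pt(18,0),pt(0,0),pt(0,100),pt(21,164,22),pt(21,164,-22)])-[170,160])*5).round().tolist())
E
```

```text
[562.98894439 174.16313939 158.2213722 ] [ 3.14131787e+00 -7.08029575e-04  3.72155661e-01] [-0.18364022 -0.23156916 -2.26842055]
32 [[294.0, 407.0], [260.0, 381.0], [327.0, 431.0], [567.0, 481.0], [503.0, 522.0], [535.0, 502.0], [415.0, 405.0], [298.0, 403.0], [276.0, 324.0]]
36 [[298.0, 409.0], [261.0, 386.0], [334.0, 432.0], [583.0, 469.0], [521.0, 511.0], [552.0, 490.0], [421.0, 402.0], [297.0, 406.0], [276.0, 328.0]]
40 [[302.0, 411.0], [263.0, 391.0], [341.0, 432.0], [598.0, 456.0], [540.0, 501.0], [569.0, 478.0], [426.0, 398.0], [297.0, 410.0], [275.0, 331.0]]
```

View pics/l6.png

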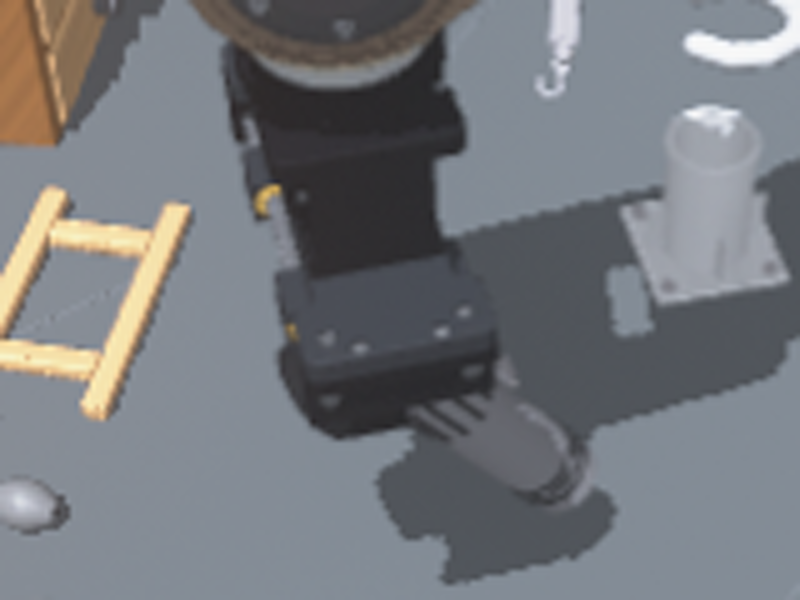

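The tube leans about 36° in this profile view. Its tail end is at about (555,480) in the crop and its edges slope about 34° in the image. Fitting the model to the edges from both views gives the numbers.

```bash
cat > fit.py <<'E'
from h import *
from scipy.optimize import least_squares
z6=np.load("st6.npz"); s5=load("s5.npz"); s6=load("s6.npz")
k=np.array([0,0,1.])
def frame(e,psi,th,a,b):
    h=np.array([np.cos(psi),np.sin(psi),0]);X=np.cos(th)*h-np.sin(th)*k;Z=np.sin(th)*h+np.cos(th)*k;Y=np.cross(Z,X)
    G=np.array(e)+[0,0,18.8]
    return lambda x,y,z:G+(x+1.5+a)*X+y*Y+(z-141+b)*Z
u=np.linspace(0,2*np.pi,48)
def hull(c,f,zs,r=18): 
    P=[f(r*np.cos(q),r*np.sin(q),z) for z in zs for q in u]
    return cv2.convexHull(proj(c,P).astype(np.float32))
E1=np.array([[440,445],[480,470],[515,494],[575,508],[589,470],[588,447],[550,413],[520,393]])/5.+[170,160]
C5=np.array([[242,425],[330,430]])/4.+[170,130]; L5=np.array([287,460])/4.+[170,130]
def res(p):
    th,a,b,du,dv=p; B=np.array([du,dv])
    f=frame(z6["e"],z6["r"][2],th,a,b); H=hull(s6,f,(0,110))+np.float32(B)
    r=[cv2.pointPolygonTest(H,tuple(map(float,q)),True) for q in E1]
    f=frame([562.8,173.9,158.3],1.5704,th,a,b)
    r+=list((proj(s5,[f(21,22,164),f(21,-22,164)])+B-C5).ravel())
    r+=list(.7*(proj(s5,[f(35,0,160)])+B-L5).ravel())
    return np.r_[r,a/5,b/5,du/1.,dv/1.]
if __name__=="__main__":
    o=least_squares(res,[np.radians(37),0,0,0,0],diff_step=1e-3,x_scale=[.05,3,3,1,1],loss="soft_l1")
    J=np.linalg.inv(o.jac.T@o.jac)**1 if 1 else 0
    print(np.degrees(o.x[0]),o.x[1:],np.degrees(np.sqrt(J[0,0])),np.sqrt(np.diag(J)[1:])); print(o.fun.round(2))
E
python3 fit.py
python3 - <<'E'
from h import *
s=load("s5.npz");p=s["pixels"].astype(int)
y=(p[...,1]+p[...,2])//2-p[...,0]; 
print(y[238:252,228:256])
E
```

```text
35.86775560611791 [-6.878089    2.15560541  0.33981201 -0.79862394] 1.083785967206232 [2.75154722 4.15115787 0.95098493 1.19546245]
[-2.200e-01  1.000e-02 -1.500e-01 -2.600e-01  1.350e+00  6.000e-02
 -9.800e-01 -7.300e-01  2.131e+01  2.070e+00 -2.270e+01 -8.400e-01
 -9.300e-01 -2.200e-01 -1.380e+00  4.300e-01  3.400e-01 -8.000e-01]
[[-12  -7  -2  -3  -4  -4  -5  -5  -5  -4  -5  -5  -5  -4  -5  -5  -5  -5
   -5  -4  -5  -5  -5  -5  -5  -3  -3  -3]
 [-14 -11  -3  -3  -4  -4  -4  -3  -4  -5  -5  -5  -6  -6  -5  -5  -4  -5
   -5  -5  -4  -4  -4  -4  -2  -3  -3  -5]
 [-14 -12  -5  -3  -3  -4  -4  -4  -4  -5  -6  -5  -6  -6  -5  -5  -5  -5
   -6  -5  -5  -5  -4  -4  -3  -3  -3  -6]
 [-14 -12  -9  -3  -3  -4  -5  -5  -5  -5  -5  -6  -6  -6  -6  -5  -4  -5
   -4  -5  -4  -3  -3  -3  -4  -3  -4  -7]
 [-14 -13  -8  -4  -4  -5  -5  -5  -5  -4  -5  -5  -5  -5  -5  -4  -5  -5
   -5  -5  -5  -4  -4  -4  -4  -6  -7  -8]
 [-14 -14 -11  -4  -1   0   1   1  -1  -4  -5  -4  -5  -5  -5  -4  -5  -5
   -5  -5  -5  -5  -3  -3  -4  -6  -8  -8]
 [-14 -13  -9  -6   0   7  10  17  23  22  23  23  21  18  20  1
[... 172 characters left out ...]
-14 -14 -12  -7  -8  -8  -8  -8  -8  -8  -7  -6  -6  -4  -7  -9  -9  -6
   -1   1   3   1  -3  -8  -8  -7  -8  -9]
 [-14 -13  -9  -8  -8  -7  -8  -8  -8  -8  -8  -8  -7  -8  -8 -10 -10  -9
   -8  -8  -8  -7  -8  -8  -8  -8  -7  -8]
 [-14 -13  -7  -8  -8  -8  -8  -8  -8  -8  -8  -8  -8  -8  -7  -7  -8  -7
   -8  -7  -8  -7  -8  -8  -8  -8  -8  -8]
 [-15 -13  -7  -8  -8  -8  -7  -8  -7  -8  -8  -8  -8  -8  -8  -8  -7  -8
   -8  -8  -8  -7  -8  -8  -8  -8  -9  -8]
 [-13  -9  -7  -8  -8  -8  -8  -8  -8  -8  -8  -8  -8 -10 -13 -13 -12  -8
   -8  -8  -8  -7  -8  -8  -8  -7  -7  -8]
 [-13  -7  -8  -8  -7  -8  -8  -8  -7  -8  -7 -10 -14 -14 -15 -14 -12  -8
   -8  -7  -8  -9  -9  -8  -8  -9  -8  -8]]
```

```bash
sed -i 's/f(21,22,164),f(21,-22,164)/f(21,-22,164),f(21,22,164)/; s/f(35,0,160)/f(35,0,140)/; s/L5=np.array.*/L5=np.array([240.5,244.5])/' fit.py; python3 fit.py
python3 - <<'E'
from h import *
s=load("s3.npz");p=s["pixels"].astype(int);y=(p[...,1]+p[...,2])//2-p[...,0]
m=y[160:195,300:330];print("lens level",np.sort(m.ravel())[-30:])
yy,xx=np.nonzero(m>20);print(xx.min()+300,xx.max()+300,yy.min()+160,yy.max()+160)
c=(xx.mean()+300,yy.mean()+160); print(c,onz(s,c,144),proj(s,[[421-.139*35,-80.5+.99*35,144]]))
y5=load("s5.npz")["pixels"].astype(int);y=(y5[...,1]+y5[...,2])//2-y5[...,0]
print((y[242:249,230:253]+7).clip(0).sum(0))
E
```

```text
35.329785822353216 [-7.82547767  2.47831656  0.40568403 -0.7831537 ] 0.8542083595438112 [2.44891426 4.29381082 0.71660499 1.17173976]
[-0.39 -0.06 -0.11 -0.28  1.27 -0.05 -0.97 -0.64 -0.61 -0.19 -0.59  0.22
  0.94  0.28 -1.57  0.5   0.41 -0.78]
lens level [22 22 22 22 22 23 23 23 23 23 23 23 24 24 24 24 24 24 25 25 25 25 25 25
 25 25 25 26 26 26]
308 322 173 183
(np.float64(315.3492063492063), np.float64(177.77777777777777)) [418.63305248 -47.77296171 144.        ] [[316.34302694 178.3588897 ]]
[ 0  7 17 27 33 43 51 49 50 53 50 48 51 53 36 35 36 40 42 39 29 13 11]
```

```bash
python3 - <<'E'
from h import *
from cell import env
for n,f,(u,v,w,h) in (("T","top0.npz",(112,168,40,38)),("S","side0.npz",(200,368,62,52)),):
    c=load(f); g=cv2.cvtColor(c["pixels"],cv2.COLOR_BGR2GRAY)[v:v+h,u:u+w]
    print(n); print("\n".join("".join("#" if a<110 else "+" if a<160 else "." for a in r) for r in g[::1]))
    print(u,v)
t=load("top0.npz"); s=load("side0.npz")
# expected projections: floor edges at jam and the jam on centreline
for x in (562.2-47,562.2,567,562.2+47): print(x,proj(t,[[x,436,-70 if abs(x-562)>20 else -58]])[0].round(1),proj(s,[[x,436,-70 if abs(x-562)>20 else -58]])[0].round(1))
st=env.state(); print(st["t"],st["eef_pos"],st["tcp_rot"])
E
```

```text
T
.......++...................++++++++++++
....................++++++++++++++++++++
............++++++++++######++++++++++++
...++++++++++++++++++#######++..........
+++++++++++++++++++++#######+...........
+++++++++++......++++#######+...........
++++..............++########+...........
.................+++####+###+...........
...............+++#####+++##+...........
..............++######++++++++++........
.............++#####++++++++++++++......
.............+####++.....++++++++++.....
............+####++.......+++++++#+.....
............+###++........+++++++##+....
...........++##++.........+++++++##+....
...........+###+..........+++++++##+....
...........+###+..........+++++++##+....
...........+###+..........+++++++##+....
...........+##++.........++##++++#++....
..........++##+..........+#######+++....
..........++##+..........+######+.......
...........+##+.........+#######+.......
...........+##+........+#######+........
...........+##+.......+####++++.........
...........+###+.....++###++............
...........+###+.....+###++.............
............+###+...+###++......
[... 3286 characters left out ...]
#+................
+...+++.......++++###+................+++++##.................
+...+++.......+++++###+...............+++++#+.................
+...++.........+++++###+............+#++++#+................+.
+...++.........#+++++###++.........##++++##+............++++++
....++..........#+++++#####+...+###++++++#+...........++++++++
....++...........++++++###########++++++#+...........++++++++#
...+++............+++++++++#++++++++++##+............++++++++#
200 368
515.2 [130.9 203.3] [253.6 408.4]
562.2 [130.4 186.7] [230.4 404.2]
567 [130.5 185.1] [228.1 403.9]
609.2 [132.5 171.2] [208.4 404. ]
16.9833 [562.98894439 174.16313939 158.2213722 ] [ 3.14131787e+00 -7.08029575e-04  3.72155661e-01]
```

Emit:
step_arm:
  moves:
    - {"tx": 0, "ty": 0, "tz": 0, "roll": -0.06}
    - {"tx": 0, "ty": 0, "tz": 0, "roll": -0.18}
    - {"tx": 0, "ty": 0, "tz": 0, "roll": -0.3}
    - {"tx": 0, "ty": 0, "tz": 0, "roll": -0.42}
    - {"tx": 0, "ty": 0, "tz": 0, "roll": -0.54}
    - {"tx": 0, "ty": 0, "tz": 0, "roll": -0.66}
    - {"tx": 0, "ty": 0, "tz": 0, "roll": -0.78}
    - {"tx": 0, "ty": 0, "tz": 0, "roll": -0.9}
    - {"tx": 0, "ty": 0, "tz": 0, "roll": -1.02}
    - {"tx": 0, "ty": 0, "tz": 0, "roll": -1.12}
    - {"tx": 0, "ty": 0, "tz": 0, "roll": -1.2}
    - {"tx": 0, "ty": 0, "tz": 0, "roll": -1.2}

```text
t: 17.98
eef_pos: [563.0, 174.2, 157.9]
tcp_rot: [3.141, 0.0, 1.577]
ft_force: [-0.9, -0.3, -1.8]
opening: 0.46
grip_force: 30.0
```

Emit:
step_arm:
  moves:
    - {"tx": -2, "ty": 1, "tz": 3, "roll": 0}
    - {"tx": -4, "ty": 2, "tz": 9, "roll": 0}
    - {"tx": -6, "ty": 3, "tz": 17, "roll": 0}
    - {"tx": -8, "ty": 3, "tz": 25, "roll": 0}
    - {"tx": -10, "ty": 3, "tz": 33, "roll": 0}
    - {"tx": -12, "ty": 3, "tz": 39, "roll": 0}
    - {"tx": -12, "ty": 3, "tz": 42, "roll": 0}
    - {"tx": -12, "ty": 3, "tz": 44, "roll": 0}
    - {"tx": -12, "ty": 3, "tz": 44, "roll": 0}
    - {"tx": -12, "ty": 3, "tz": 44, "roll": 0}

```text
t: 18.82
eef_pos: [566.4, 162.5, 113.7]
tcp_rot: [3.141, 0.0, 1.571]
ft_force: [0.2, -0.5, -2.3]
opening: 0.459
grip_force: 30.0
```

```bash
python3 - <<'E'
from h import *
from cell import env
from fit import frame
s=snap("side","s7.npz");t=snap("top","t7.npz"); st=env.state(); e=st["eef_pos"]; print(st["t"],e,st["tcp_rot"],st["ft_force"],st["opening"])
f=frame(e,st["tcp_rot"][2],np.radians(35.2),-7.8,2.5)
print("lens",f(35,0,140),"tail low",f(18,0,0),"proj",proj(s,[f(35,0,140),f(35,20,140),f(35,-20,140),f(35,0,160.5),f(35,0,119.5)]).round(1).tolist())
p=s["pixels"].astype(int);y=(p[...,1]+p[...,2])//2-p[...,0]
c=proj(s,[f(35,0,140)])[0].astype(int); m=y[c[1]-10:c[1]+10,c[0]-16:c[0]+17]
yy,xx=np.nonzero(m>4); print("yellow",xx.min()+c[0]-16,xx.max()+c[0]-16,xx.mean()+c[0]-16,yy.mean()+c[1]-10,np.bincount(yy)); print((m+7).clip(0).sum(0))
g0=load("side0.npz")["pixels"][350:420,195:265].astype(int).mean(); print("chute brightness",g0,p[350:420,195:265].mean())
E
```

```text
18.9167 [566.38376346 162.52489903 113.94848706] [ 3.14096255e+00 -3.79830269e-05  1.57089142e+00] [ 1.04304678  0.20386773 -1.45081772] 0.4554869287689178
lens [566.38145102 186.84160597 117.43059694] tail low [566.39044641  92.24961886  12.82966055] proj [[241.8, 254.8], [251.1, 255.5], [232.4, 254.1], [240.4, 254.2], [243.0, 255.4]]
yellow 234 249 241.4375 253.5 [0 0 0 0 0 0 0 0 0 8 8]
[ 0  0  0  1 10 18 28 22 30 36 39 39 38 43 36 34 36 33 33 43 43 35 38 40
 35 27 19 17 26 20 12  8  0]
chute brightness 186.3965986394558 192.04598639455781
```

```bash
python3 - <<'E'
from h import *
a=load("s4.npz")["pixels"].astype(int).mean(2);b=load("s7.npz")["pixels"].astype(int).mean(2)
d=(b-a)[330:420,195:270]; print(d.min(),d.max()); print(cv2.resize(d.astype(np.float32),(15,15),interpolation=cv2.INTER_AREA).round().astype(int))
s0=load("side0.npz")["pixels"].astype(int).mean(2)
# jar vs ring in s7: jar colour centroid near ring, and changed blobs
for n,f0,f1 in (("S","side0.npz","s7.npz"),("T","top0.npz","t7.npz")):
    p=load(f0)["pixels"];q=load(f1)["pixels"]; m=(cv2.absdiff(p,q).max(2)>40).astype(np.uint8)
    k,_,st,c=cv2.connectedComponentsWithStats(m); print(n,[(st[i][:5].tolist()) for i in range(1,k) if st[i][4]>25])
from cell import env; print(env.state()["t"])
E
```

```text
0.0 12.0
[[ 8  8  8  8  4  6  2  2  2  2  3  5  5  8  8]
 [ 7  8  8  7  4  4  3  3  2  2  2  4  3  9  8]
 [ 6  6  7  8  1  0  1  2  2  3  2  3  5  7  7]
 [ 6  6  6  9  1  0  0  0  0  0  0  0  4  6  6]
 [ 5  5  6  9  3  5  0  0  0  0  3  3  5  8  5]
 [ 5  6  7  8  0  0  0  0  0  0  2  2  6  9  7]
 [ 5  8  7  8  0  3  6  5  1  0  0  0  7  9  5]
 [ 6  9  6  7  2 10 10  8  2  0  0  0  7  9  7]
 [ 8  8  7  5  1  7  8  8  7  0  0  1  7  8  6]
 [ 8  7  6  7  8  8  5  6  6  0  0  1  8  8  5]
 [ 8  6  7  6  4  0  0  2  7  4  0  2  8  8  6]
 [ 8  6  8  8  6  0  0  0  4  7  3  3  8  8  5]
 [ 8  7  9  7  7  0  0  0  0  8  4  4  8  7  5]
 [ 8  7  9  5  7  3  0  0  2  7  3  5  8  7  5]
 [ 8  7 10  1  7  7  5  5  7  5  0  5  8  6  5]]
S [[192, 0, 323, 270, 43061], [393, 0, 12, 32, 273], [441, 0, 8, 21, 94], [536, 0, 8, 9, 39], [496, 0, 64, 56, 1129], [510, 25, 8, 7, 28], [541, 122, 19, 50, 427], [537, 154, 13, 20, 55], [307, 156, 16, 6, 42], [505, 174, 29, 12, 117], [548, 175, 4, 26, 49], [525, 176, 23, 29, 321], [512, 192, 6, 26, 41], [453, 197, 9, 21, 76], [390, 213, 170, 94, 6594], [225, 279, 36, 36, 826]]
T [[32, 133, 347, 287, 30758], [365, 144, 33, 29, 406], [194, 186, 10, 9, 31], [316, 233, 7, 12, 35], [331, 239, 14, 18, 194], [250, 312, 21, 20, 218], [312, 314, 248, 106, 19771], [268, 317, 82, 22, 622], [245, 330, 12, 26, 201], [195, 345, 22, 30, 396], [233, 344, 15, 17, 135], [166, 349, 33, 38, 476], [6, 351, 27, 46, 842], [265, 362, 10, 13, 79], [249, 364, 11, 18, 115], [303, 366, 9, 9, 62], [238, 373, 8, 10, 47], [298, 375, 10, 15, 90], [306, 376, 37, 22, 294], [247, 385, 37, 28, 516], [342, 391, 13, 15, 98], [310, 392, 12, 17, 114], [301, 406, 8, 14, 34]]
18.9167
```

Emit:
step_arm:
  moves:
    - {"tx": 0, "ty": 0, "tz": 0, "roll": 0}
    - {"tx": 0, "ty": 0, "tz": 0, "roll": 0}
    - {"tx": 0, "ty": 0, "tz": 0, "roll": 0}
    - {"tx": 0, "ty": 0, "tz": 0, "roll": 0}
    - {"tx": 0, "ty": 0, "tz": 0, "roll": 0}
    - {"tx": 0, "ty": 0, "tz": 0, "roll": 0}

```text
t: 19.42
eef_pos: [566.2, 162.4, 113.6]
tcp_rot: [-3.142, 0.0, 1.571]
ft_force: [0.1, -0.4, -2.2]
opening: 0.457
grip_force: 30.0
```

```bash
python3 - <<'E'
from cell import env
print(env.job_done())
E
```

```text
the job is handed in; nothing more can be done
None
```

The job is handed in, with no verdict returned: the jar was slid into its ring and released, and the gripper is holding the lamp off the slate, tilted about 35° down the chute with its lens about 30 cm from the shackle; the aim is from camera fits (about ±1°), as no light spot showed in the pictures.

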